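# Present a medicine bottle to the label reader

### The job

Take the amber bottle that stands on the bench and lay it gently, without dropping it, in the sloping cradle of the blue sled, its foot at the low end by the stop and its cap at the high end; let go of it there. Then slide the sled, without lifting it off the bench, under the label reader's head until it sits inside the yellow corner marks, square to them and low end leading, with the bottle still lying in the cradle. Do not bump the reader, and leave everything else on the bench where it is.

Things in the scene. Friction and masses are not known exactly. Their poses are not given: they have to be found in the camera images.
- bottle: Amber medicine bottle with a white label and white cap, standing upright at the start, 0.08 to 0.15 kg. Round body 40 mm diameter from its foot to 62 mm up, then a short shoulder and a cap of 25 mm diameter; 82 mm tall in all. Origin: centre of its underside (foot); its z axis runs along the bottle to the cap.
- bottle_cap (a point): Centre of the top of the amber bottle's cap, 82 mm along the bottle's z axis from its foot.
- sled: Loose blue sled, 0.4 to 0.65 kg, that slides on the bench: base plate 128 (x) by 100 (y) by 8 mm, origin at the centre of its underside, z up; +x roughly to the robot's left. A white V cradle stands on its centre line, sloping 20 degrees: low at +x, where an upright stop plate meets the bottle's foot, rising towards -x. With the bottle laid in it the highest point is 84 mm above the bench.
- cradle_foot (a point): On the sled: where the centre of the bottle's foot is when it lies seated, 1 mm from the stop; at x = 42, y = 0, z = 43 mm in the sled's frame. The laid bottle's axis runs from here to cradle_cap. The V is 38 mm wide over all, narrower than the bottle, so fingers on both sides (y) of the bottle pass beside it.
- cradle_cap (a point): On the sled: where the centre of the cap's top is when the bottle lies seated in the cradle; at x = -35, y = 0, z = 71 mm in the sled's frame.
- push_wall (a point): Middle of the outer face of the sled's rear push wall, a flat blue upright plate across the rear edge, 100 mm wide, 8 mm thick, 45 mm high; at x = -64, y = 0, z = 22 mm in the sled's frame. Pushing here with both fingertips slides the sled along its +x without turning it.
- reader: Fixed label reader, origin on the bench at the centre of the spot, x pointing roughly to the robot's left. A white head hangs over the spot on a grey arm, up to 210 mm. Round column of 24 mm diameter, 212 mm high, at x = 135, y = -90 mm on a foot plate 80 by 100 by 12 mm (nearest edge at x = 95 mm). The robot must not press on any of it.
- head (a point): Centre of the underside of the reader's white head, 148 mm above the bench (lens down to 142 mm). Head: x from -90 to 30 mm, y from -50 to 50 mm in the reader's frame, 40 mm thick. With the sled in place it overhangs the push wall by 26 mm, so a vertical gripper at the wall would hit it; fingers leaning forward about 35 degrees reach under it.
- spot (a point): Centre of the target spot on the bench, z = 0, same axes as the reader. Four yellow corner marks lie flat round it, their inner edges at x = +-76 and y = +-62 mm, so a sled in the middle has 12 mm to spare all round. The sled belongs here with its +x along the spot's +x.
- white_bottle: White bottle with a blue band and blue cap, same size as the amber one; a bystander. Origin under its centre.
- dish: Small steel dish, 76 mm diameter, 22 mm high; a bystander.
- yellow_carton: Yellow carton 70 by 110 by 60 mm high; a bystander.
Not all that is in view belongs to the job. There is more than one size of the sled; the one meant has the size given above.

How it is judged (in metres and radians):
On the way:
1. the amber bottle lies in the sled's cradle, foot at the stop, let go, before the sled is brought to the spot (distance between bottle and cradle_foot below 0.012 m and distance between bottle_cap and cradle_cap below 0.012 m and contact force between each of the fingers, the arm and bottle below 0.1 N and horizontal distance between sled and spot above 0.06 m), for 0.2 s.
At the end, for the whole second after the job is handed in: Sled flat and at rest, its centre within 13 mm of the spot's along each spot axis, turned under 0.19 rad, low end towards the spot's +x; amber bottle at rest in the cradle, centre of its foot and top of its cap each within 12 mm of cradle_foot and cradle_cap (distance between bottle and cradle_foot below 0.012 m and distance between bottle_cap and cradle_cap below 0.012 m and x of sled in the frame of spot between -0.013 and 0.013 m and y of sled in the frame of spot between -0.013 and 0.013 m and angle between the x axis of sled and the x axis of spot, either way round below 0.19 rad and horizontal distance between cradle_cap and spot below 0.065 m and x of cradle_cap in the frame of spot below 0 m and height (world z) of sled below 0.004 m and angle between sled's own z axis and vertical below 0.05 rad and linear speed of each of sled, bottle below 0.01 m/s); the robot touches nothing.
It fails at once if the bottle is dropped or thrown: it moves faster than 0.5 m/s while the fingers do not hold it (contact force between the fingers and bottle below 0.1 N and linear speed of bottle above 0.5 m/s).
It fails at once if the sled is lifted more than 15 mm off the bench or tipped (height (world z) of sled above 0.015 m or angle between sled's own z axis and vertical above 0.25 rad).
It fails at once if the robot presses on the reader with more than 5 N (contact force between any of the arm, the fingers and reader above 5 N).
It fails at once if one of the other things on the bench is shifted by more than 20 mm (distance of any of white_bottle, dish, yellow_carton from where it was at the start of the episode above 0.02 m).
It also fails if it takes over 67 s, if anything falls off the work surface, if the arm or the gripper's body presses on something with over 40 N, if the wrist force passes 120 N, or if a joint passes its speed limit or range.

### The arm

A 7-joint arm with a two-finger parallel gripper is mounted at the origin on the work surface. World frame = base frame: x ahead of the robot, y to its left, z up, the work surface at z = 0. Lengths are in mm, angles in rad, forces in N, time in s.
With the tool pointing down it reaches from about 400 to 875 mm from the base axis. Payload 6.5 kg.
Tool frame: the origin (TCP) lies at the very end of the fingers, on their centre line; the grasp point (between the pads) lies 19 mm behind it; z points along the fingers, y is the line along which they close (so a half turn about z gives the same grasp; the last joint's range is limited). The gripper opens to 88 mm and grips with 3 to 60 N. Pads are 18 mm wide; open, the fingers measure 123 mm over their backs; the gripper's body (75 mm by 187 mm) begins 45 mm behind the grasp point.
Start: joints at [1.065, 0.536, -0.004, 1.538, 0.003, 1.067, -0.071], TCP at [276.737, -588.138, 205.916] pointing down, gripper open.
Joint ranges: [-2.7, 2.7], [-0.37, 2.16], [-1.27, 1.26], [0.24, 2.4], [-1.31, 4.45], [0.19, 1.91], [-2.76, 2.76]. Speed limits (rad/s): [2.39, 2.39, 3.14, 3.14, 3.14, 3.14, 3.14].

### API

Orientations are given as a rotation vector (axis times angle).
In Python, from bench import robot gives the robot as it stands.
- The arm moves only by the tool play_rows, never from a script. Its argument "steps" is text: rows parted by semicolons, each of 4 numbers parted by spaces: the shift along the world's x, y, z in mm, then the turn about the world's z in degrees. In form: dx dy dz roll; .... A call has 1 to 12 rows; each row shifts and turns the commanded pose from where the row before left it; what a row does not reach is not made up. A row lasts 1/8 s, in which the tool goes at most 62.5 mm and 10.7 degrees, less where a joint would pass 70% of its speed; a pose out of reach is approached as far as the arm can. A call with a gripper value outside its range is refused whole. "claw" is the finger opening in mm, from 0 to 88.1, set as the call begins (left out, the last holds). The fingers move at their own pace and stop on an object; "grip_force" is the grip in N (left out, the last holds). Time passes only in rows, so rows that do not move let the fingers close. It gives the time, the measured TCP pose, the force, the opening and the grip force at its end, in the units of the state.
- robot.read_state(): the state, without advancing time (a new reading comes with each control period).
- robot.grab_frame(name): name is "side" or "top"; returns a dict with "img" (384x512x3 uint8, blue, green, red), "mtx" (3x3 intrinsics, pixels), "dist" ([k1, k2, p1, p2, k3] as OpenCV has them; the pictures are not rectified), "world_to_cam" (4x4, takes a point from world to camera coordinates). Camera axes: x right, y up, looking along -z (the intrinsics and any distortion apply to the point x, -y, -z); pixel columns grow to the right and rows downward; lengths in mm; the calibration is good to about 2 mm. A picture is of the moment at which its call begins. There is no depth.
- robot.hand_in(): hands the job in; it is judged then, once.
The state is a dict: "t": time; "qpos": joint angles; "joint_velocities": joint speeds; "effort": joint torques, N m; "eef_pos": TCP position; "tcp_rot": TCP orientation; "contact_force": force on the tool from outside, world axes, zero at the start; "wrist_torque": the same for the moment, N m; "opening": finger opening in mm; "grasp_force": force on a finger pad.
Only numpy, scipy, OpenCV 4.12 (cv2) and the standard library are available. Lean on these libraries where they do the work, as an engineer would, in place of code of your own. Each camera call takes 0.05 s, during which the arm holds its last target. There are 200 camera calls.

## Working session

There is one attempt and no reset: what is moved stays moved. The work goes in short steps, Python scripts to look and compute and a tool call to move; the robot and the scene stay as the last step left them, time stands still between calls to the robot, and variables do not carry over. Pictures are saved under pics/ and viewed, at most 10 in all, crops included, and the job is handed in when it is done.

Besides the shell and the picture viewer there is one more tool, called after "Request:" by a JSON object that holds its "name" and its "arguments", one argument or row to a line. play_rows: Moves the arm, as the interface text tells. Its arguments: {"type":"object","properties":{"steps":{"type":"string"},"claw":{"type":"number"},"grip_force":{"type":"number"}},"required":["steps"]}

```bash
mkdir -p pics; ls
cat > h.py <<'E'
import numpy as np, cv2
from bench import robot
def shot(n,tag):
    f=robot.grab_frame(n); cv2.imwrite(f'pics/{tag}.png',f['img']); np.savez(f'{tag}.npz',**f); return f
def ray(f,uv):
    p=cv2.undistortPoints(np.float64(uv).reshape(-1,1,2),f['mtx'],f['dist']).reshape(-1,2)
    W=f['world_to_cam']; R=W[:3,:3]; o=-R.T@W[:3,3]
    d=np.c_[p[:,0],-p[:,1],-np.ones(len(p))]@R
    return o,d
def onz(f,uv,z):
    o,d=ray(f,uv); return o+d*((z-o[2])/d[:,2])[:,None]
def proj(f,P):
    P=np.float64(P).reshape(-1,3); W=f['world_to_cam']; c=P@W[:3,:3].T+W[:3,3]
    c=c*[1,-1,-1]
    return cv2.projectPoints(c,np.zeros(3),np.zeros(3),f['mtx'],f['dist'])[0].reshape(-1,2)
E
python3 - <<'E'
from h import *
a=shot('top','top0');b=shot('side','side0')
for f in(a,b):
    W=f['world_to_cam'];print((-W[:3,:3].T@W[:3,3]).round(),f['dist'])
print(robot.read_state())
E
```

```text
pics
[ 307.   24. 1263.] [-0.13848151  0.          0.          0.          0.        ]
[ 458. -712.  982.] [0.00096847 0.         0.         0.         0.        ]
{'t': 0.1, 'qpos': array([ 1.06477088,  0.5370996 , -0.00445105,  1.5387435 ,  0.00261996,
        1.06728549, -0.07122509]), 'joint_velocities': array([-0.00047002, -0.00261614,  0.00157098, -0.00239262, -0.00045855,
       -0.00111689, -0.00249284]), 'effort': array([ 2.81862165e-03, -5.72081101e+01,  9.94042084e-01, -2.52234060e+01,
       -5.61180850e-02,  1.34086955e-02,  8.88662157e-05]), 'eef_pos': array([ 276.49481486, -587.61082168,  205.1326655 ]), 'tcp_rot': array([-3.06448299e+00, -6.85104697e-01,  7.13010318e-04]), 'contact_force': array([0.39803464, 0.82484566, 0.21561518]), 'wrist_torque': array([ 0.10620827,  0.01080465, -0.0094355 ]), 'grasp_force': 0.0, 'opening': 88.13528921441093}
```

View pics/top0.png

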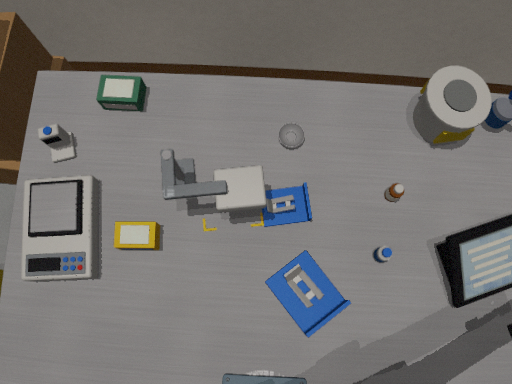

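View pics/side0.png

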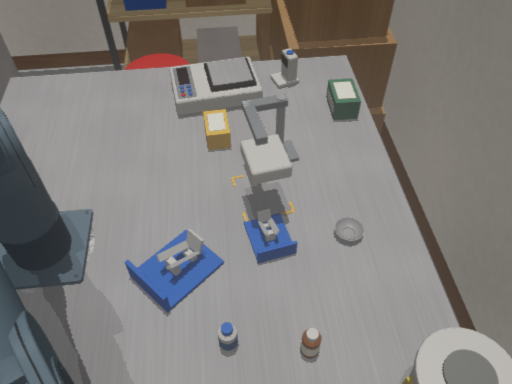

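Run:
```python
from h import *
f=dict(np.load('top0.npz')); s=dict(np.load('side0.npz')); im=f['img']; hsv=cv2.cvtColor(im,cv2.COLOR_BGR2HSV)
print(f['mtx'].round(1).tolist())
m=cv2.inRange(hsv,(105,150,60),(125,255,255))
cs,_=cv2.findContours(m,cv2.RETR_EXTERNAL,cv2.CHAIN_APPROX_NONE)
for c in cs:
    if cv2.contourArea(c)<200: continue
    h=cv2.convexHull(c); r=cv2.minAreaRect(h); b=cv2.boxPoints(r); w=onz(f,b,8)
    print('blue',np.round(r[0]),cv2.contourArea(c),b.round().tolist(),w[:,:2].round().tolist(),np.linalg.norm(np.diff(w,axis=0),axis=1).round())
y=cv2.inRange(hsv,(22,110,110),(35,255,255))
n,l,st,ce=cv2.connectedComponentsWithStats(y)
for i in range(1,n):
    if st[i,4]>8: print('yel',st[i],onz(f,[ce[i]],0)[0].round())
big=cv2.resize(im[130:270,150:330],None,fx=4.4,fy=4.2,interpolation=cv2.INTER_CUBIC);cv2.imwrite('pics/c1.png',big)
si=s['img'];big=cv2.resize(si[90:310,120:340],None,fx=2.7,fy=2.7,interpolation=cv2.INTER_CUBIC);cv2.imwrite('pics/c2.png',big)
a=onz(f,[[396,192]],40);print(a, proj(s,a))
```

```text
[[466.7, 0.0, 257.6], [0.0, 466.7, 194.7], [0.0, 0.0, 1.0]]
blue [307. 292.] 3538.5 [[264.0, 282.0], [307.0, 248.0], [351.0, 303.0], [307.0, 337.0]] [[352.0, 13.0], [448.0, -98.0], [307.0, -219.0], [214.0, -108.0]] [147. 185. 145.]
blue [285. 205.] 1056.5 [[258.0, 191.0], [306.0, 183.0], [312.0, 219.0], [265.0, 228.0]] [[597.0, 41.0], [629.0, -88.0], [526.0, -110.0], [496.0, 18.0]] [133. 105. 131.]
yel [203 218  14  13  64] [493. 177.   0.]
yel [251 218  13   9  44] [509.  38.   0.]
yel [114 221  42  27 527] [459. 376.   0.]
[[ 608.06341956 -332.89819664   40.        ]] [[310.4325732  343.50730611]]
```

View pics/c1.png

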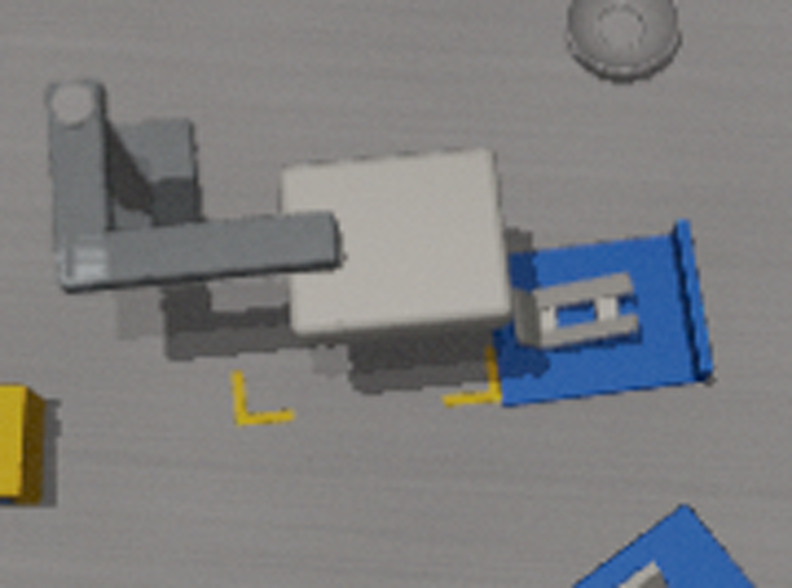

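View pics/c2.png

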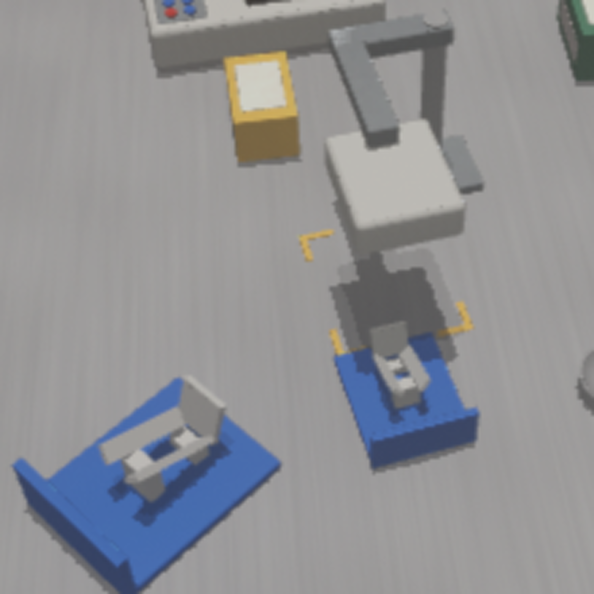

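The task sled is the small blue one at (286,205); its fitted size is 133×105 mm. The lookalike is the large sled at (307,291), 185×146 mm. The amber bottle is at top (396,192) and side (311,343), with a brown body and white cap. The white bottle with the blue cap at (384,254) is the other one. The crops confirm the sled's stop is at its left (+x) end and the push wall at its right. The reader arm runs over spot y=0.

The rows cannot tilt the tool directly, so I'll test how the arm behaves near a joint limit while moving over.

Request:
{"name": "play_rows", "arguments": {
  "steps": "10 20 10 -10.5;20 20 10 -10.5;20 20 10 -10.5;20 20 10 -10.5;20 20 10 -10.5;20 20 0 -10.5;20 20 0 -10.5;20 20 0 -10.5;20 20 0 -10.5;20 20 0 -10.5;20 20 0 -10.5;20 20 0 -10.5"
}}

```text
t: 1.6
eef_pos: [507.1, -347.2, 255.5]
tcp_rot: [1.995, -2.426, -0.001]
contact_force: [0.2, 0.2, -0.1]
opening: 88.0
grasp_force: 0.0
```

```bash
cat > st.py <<'E'
from h import *
from scipy.spatial.transform import Rotation as Ro
s=robot.read_state(); R=Ro.from_rotvec(s['tcp_rot']).as_matrix()
print('t',round(s['t'],2),'q',s['qpos'].round(3).tolist()); print('p',s['eef_pos'].round(1),'F',s['contact_force'].round(1),'op',round(s['opening'],1),'gf',round(s['grasp_force'],1))
print('z',R[:,2].round(3),'yang',np.degrees(np.arctan2(R[1,1],R[0,1])).round(1))
E
python3 st.py
python3 - <<'E'
from h import *
# finer measurement from the first pictures
f=dict(np.load('top0.npz')); s=dict(np.load('side0.npz'))
for n,g,z in(('top',f,0),('side',s,0)):
    hsv=cv2.cvtColor(g['img'],cv2.COLOR_BGR2HSV)
    m=cv2.inRange(hsv,(18,90,100),(35,255,255)); k,l,st,ce=cv2.connectedComponentsWithStats(m)
    for i in range(1,k):
        if 8<st[i,4]<120:
            b=st[i]; pts=np.argwhere(l==i)[:,::-1]; w=onz(g,pts,0)
            # L corner: pixel set in spot frame guess
            ex=np.array([-.115,.993]);ey=np.array([-.993,-.115]);q=np.c_[w[:,:2]@ex,w[:,:2]@ey]
            print(n,b.tolist(),'sx',q[:,0].min().round(),q[:,0].max().round(),'sy',q[:,1].min().round(),q[:,1].max().round(), w[:,:2].mean(0).round())
    m=cv2.inRange(hsv,(105,150,60),(125,255,255)); cs,_=cv2.findContours(m,cv2.RETR_EXTERNAL,cv2.CHAIN_APPROX_NONE)
    for c in cs:
        if 500<cv2.contourArea(c)<6000:
            p=cv2.approxPolyDP(cv2.convexHull(c),2.0,True)[:,0]; print(n,'sled?',p.tolist()); 
            print(' z0',onz(g,p,0)[:,:2].round().tolist(),'\n z8',onz(g,p,8)[:,:2].round().tolist(),'\n z45',onz(g,p,45)[:,:2].round().tolist())
    m=cv2.inRange(hsv,(3,90,40),(16,255,230)); k,l,st,ce=cv2.connectedComponentsWithStats(m)
    for i in range(1,k):
        if 20<st[i,4]<800: print(n,'brown',st[i].tolist(),ce[i].round(1),onz(g,[ce[i]],40)[0].round())
E
```

```text
t 1.6 q [0.259, 0.445, 0.372, 1.601, -0.174, 1.13, -2.663]
p [ 507.1 -347.2  255.5] F [ 0.2  0.2 -0.1] op 88.0 gf 0.0
z [-0.001  0.    -1.   ] yang 168.9
top [251, 216, 13, 11, 58] sx -35.0 -1.0 sy -530.0 -503.0 [511.  37.]
top [203, 218, 14, 13, 69] sx 95.0 130.0 sy -534.0 -499.0 [493. 177.]
top sled? [[304, 251], [349, 301], [308, 336], [266, 283]]
 z0 [[440.0, -91.0], [312.0, -216.0], [216.0, -110.0], [349.0, 8.0]] 
 z8 [[439.0, -90.0], [312.0, -215.0], [216.0, -109.0], [349.0, 8.0]] 
 z45 [[435.0, -87.0], [312.0, -208.0], [219.0, -105.0], [347.0, 8.0]]
top sled? [[305, 183], [311, 218], [265, 226], [262, 209], [266, 191]]
 z0 [[630.0, -87.0], [532.0, -107.0], [503.0, 18.0], [550.0, 29.0], [601.0, 21.0]] 
 z8 [[628.0, -86.0], [530.0, -106.0], [502.0, 18.0], [548.0, 29.0], [599.0, 21.0]] 
 z45 [[618.0, -83.0], [524.0, -102.0], [496.0, 19.0], [541.0, 29.0], [591.0, 21.0]]
top brown [487, 83, 25, 11, 168] [499.2  88. ] [ 944. -658.   40.]
top brown [389, 184, 15, 14, 89] [394.4 191.9] [ 608. -328.   40.]
side [231, 175, 12, 12, 43] sx 94.0 130.0 sy -531.0 -498.0 [492. 177.]
side [283
[... 230 characters left out ...]
204, 276], [174, 303], [162, 298], [139, 275], [140, 268], [152, 258]]
 z0 [[397.0, -89.0], [394.0, -125.0], [323.0, -187.0], [295.0, -171.0], [240.0, -104.0], [241.0, -85.0], [269.0, -60.0]] 
 z8 [[398.0, -94.0], [394.0, -129.0], [324.0, -191.0], [297.0, -176.0], [241.0, -109.0], [243.0, -90.0], [270.0, -65.0]] 
 z45 [[400.0, -117.0], [396.0, -152.0], [329.0, -211.0], [303.0, -196.0], [250.0, -132.0], [251.0, -114.0], [277.0, -89.0]]
side brown [185, 0, 61, 7, 325] [211.9   2.3] [ 477. 1113.   40.]
side brown [118, 50, 7, 12, 61] [121.4  55.2] [141. 773.  40.]
side brown [374, 106, 11, 8, 47] [379.7 110.2] [960. 376.  40.]
side brown [303, 331, 18, 16, 118] [310.7 341. ] [ 610. -328.   40.]
```

Request:
{"name": "play_rows", "arguments": {
  "steps": "0 0 0 -10.5;0 0 0 -10.5;0 0 0 -10.5;0 0 0 -10.5;0 0 0 -10.5;0 0 0 -10.5;0 0 0 0"
}}

```text
t: 2.48
eef_pos: [448.9, -398.4, 177.0]
tcp_rot: [-0.705, 2.956, 0.054]
contact_force: [0.4, 0.1, 0.5]
opening: 87.9
grasp_force: 0.0
```

```bash
python3 st.py
```

```text
t 2.48 q [-0.067, 0.85, 1.259, 1.774, -0.975, 1.252, -2.757]
p [ 448.9 -398.4  177. ] F [0.4 0.1 0.5] op 87.9 gf 0.0
z [ 0.091  0.058 -0.994] yang 116.9
```

Request:
{"name": "play_rows", "arguments": {
  "steps": "0 0 20 10;0 0 20 10;0 0 20 10;0 0 0 0"
}}

```text
t: 2.98
eef_pos: [454.5, -398.4, 241.0]
tcp_rot: [-1.461, 2.672, 0.085]
contact_force: [0.4, 0.5, -0.0]
opening: 88.0
grasp_force: 0.0
```

```bash
python3 st.py
```

```text
t 2.98 q [-0.033, 0.739, 1.202, 1.651, -0.8, 1.343, -2.376]
p [ 454.5 -398.4  241. ] F [ 0.4  0.5 -0. ] op 88.0 gf 0.0
z [ 0.056  0.094 -0.994] yang 147.3
```

Request:
{"name": "play_rows", "arguments": {
  "steps": "17 8 -5 10.4;17 8 -5 10.4;17 8 -10 10.4;17 8 -10 10.4;17 8 -10 10.4;17 8 -10 10.4;17 8 -10 10.4;17 8 -10 10.4;17 7 -10 10.4;0 0 0 0"
}}

```text
t: 4.22
eef_pos: [606.9, -324.0, 157.1]
tcp_rot: [-3.014, 0.784, 0.172]
contact_force: [-1.2, -0.4, 0.8]
opening: 87.9
grasp_force: 0.0
```

```bash
python3 st.py
```

```text
t 4.22 q [0.001, 0.845, 0.762, 1.372, -0.555, 1.265, -1.264]
p [ 606.9 -324.   157.1] F [-1.2 -0.4  0.8] op 87.9 gf 0.0
z [-0.101  0.05  -0.994] yang -119.2
```

Request:
{"name": "play_rows", "arguments": {
  "steps": "0 -1.5 -30 0;0 -1.5 -30 0;0 0 -30 0;0 0 -20 0;0 0 -15 0;0 0 0 0"
}}

```text
t: 4.97
eef_pos: [605.2, -329.8, 33.5]
tcp_rot: [-3.015, 0.787, 0.171]
contact_force: [-0.2, 0.3, -0.4]
opening: 88.2
grasp_force: 0.0
```

Request:
{"name": "play_rows", "arguments": {
  "claw": 34,
  "grip_force": 25,
  "steps": "0 0 0 0;0 0 0 0;0 0 0 0;0 0 0 0;0 0 0 0;0 0 0 0"
}}

```text
t: 5.72
eef_pos: [605.8, -329.9, 34.2]
tcp_rot: [-3.016, 0.785, 0.169]
contact_force: [0.4, -0.7, 0.0]
opening: 34.2
grasp_force: 0.1
```

```bash
python3 st.py
```

```text
t 5.72 q [0.04, 0.981, 0.689, 1.425, -0.633, 1.084, -1.211]
p [ 605.8 -329.9   34.2] F [ 0.4 -0.7  0. ] op 34.2 gf 0.1
z [-0.099  0.047 -0.994] yang -119.1
```

Run:
```python
from h import *
a=shot('top','top1');b=shot('side','side1')
A=cv2.resize(a['img'][140:260,330:470],None,fx=2.85,fy=3.3);B=cv2.resize(b['img'][250:384,230:390],None,fx=2.5,fy=2.96)
cv2.imwrite('pics/p1.png',np.hstack([A,B]))
```

```text
Traceback (most recent call last):
ValueError: all the input array dimensions except for the concatenation axis must match exactly, but along dimension 0, the array at index 0 has size 396 and the array at index 1 has size 397
```

Run:
```python
from h import *
a=dict(np.load('top1.npz'));b=dict(np.load('side1.npz'))
A=cv2.resize(a['img'][140:260,330:470],(395,395));B=cv2.resize(b['img'][250:384,230:390],(400,395))
cv2.imwrite('pics/p1.png',np.hstack([A,B]))
```

```text
(no output)
```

View pics/p1.png

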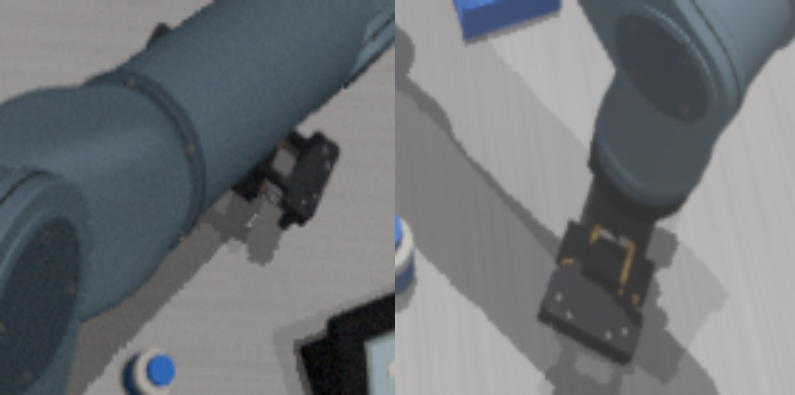

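The view is blocked by the arm, and the fingers closed to 34 mm with no force, so the bottle isn't gripped. I'll open, rise and look again.

Request:
{"name": "play_rows", "arguments": {
  "claw": 88,
  "steps": "0 0 0 0;0 0 0 0;0 0 0 0;0 0 30 0;0 0 40 0;0 0 50 0;-30 60 50 0;-40 62 50 0;0 0 0 0"
}}

```text
t: 6.95
eef_pos: [556.0, -239.0, 229.2]
tcp_rot: [-3.015, 0.779, 0.163]
contact_force: [-0.1, -0.3, 0.1]
opening: 88.0
grasp_force: 0.0
```

```bash
python3 st.py
python3 - <<'E'
from h import *
a=shot('top','top2');b=shot('side','side2')
A=cv2.resize(a['img'][140:260,330:470],(395,395));B=cv2.resize(b['img'][250:384,230:390],(400,395))
cv2.imwrite('pics/p2.png',np.hstack([A,B]))
for n,g in(('top',a),('side',b)):
    hsv=cv2.cvtColor(g['img'],cv2.COLOR_BGR2HSV)
    m=cv2.inRange(hsv,(3,90,40),(16,255,230)); k,l,st,ce=cv2.connectedComponentsWithStats(m)
    for i in range(1,k):
        if 20<st[i,4]<800: print(n,'brown',st[i].tolist(),ce[i].round(1),onz(g,[ce[i]],40)[0].round())
E
```

```text
t 6.95 q [-0.203, 0.634, 0.84, 1.569, -0.471, 1.269, -1.345]
p [ 556.  -239.   229.2] F [-0.1 -0.3  0.1] op 88.0 gf 0.0
z [-0.095  0.049 -0.994] yang -119.0
top brown [487, 83, 25, 11, 171] [499.4  88.1] [ 944. -659.   40.]
side brown [118, 51, 7, 11, 50] [121.5  55. ] [142. 774.  40.]
side brown [56, 52, 54, 15, 384] [75.9 58.4] [-15. 771.  40.]
side brown [371, 106, 14, 8, 72] [377.6 110.1] [954. 377.  40.]
side brown [302, 331, 19, 18, 141] [310.1 341.4] [ 608. -328.   40.]
```

View pics/p2.png

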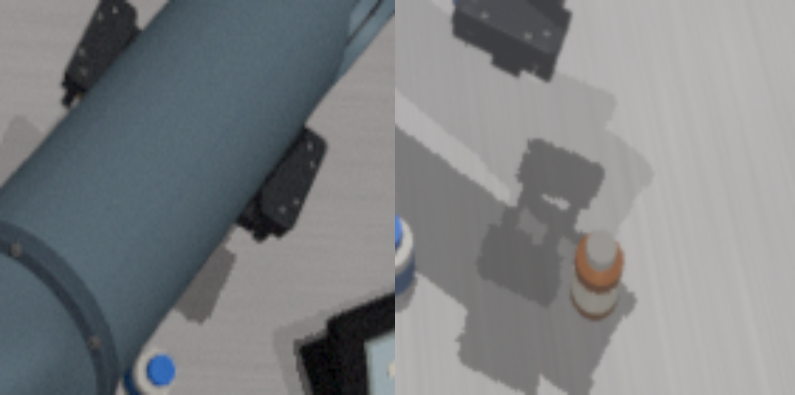

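Run:
```python
from h import *
f=dict(np.load('top0.npz')); s=dict(np.load('side0.npz')); s2=dict(np.load('side2.npz'))
for n,g,(x0,y0,x1,y1) in(('top',f,(385,175,412,206)),('side',s,(296,322,326,362)),('side2',s2,(296,322,326,362))):
    c=g['img'][y0:y1,x0:x1]; hsv=cv2.cvtColor(c,cv2.COLOR_BGR2HSV); 
    b=cv2.inRange(hsv,(3,70,40),(18,255,230)); 
    bg=np.median(c.reshape(-1,3),0); fg=(np.abs(c.astype(int)-bg).max(2)>25)|(b>0)
    print(n,bg)
    for r in range(fg.shape[0]): print(y0+r,''.join('b' if b[r,i] else ('#' if fg[r,i] and c[r,i].mean()>bg.mean() else ('-' if fg[r,i] else '.')) for i in range(fg.shape[1])))
```

```text
top [130. 132. 134.]
175 ...........................
176 ...........................
177 ...........................
178 ...........................
179 ...........................
180 ...........................
181 ...........................
182 ...........................
183 .........-bbb-.............
184 .......-bbbb...............
185 ......-bbb-.#####..........
186 .....-bbbb.#######.........
187 ...--bbbb-.#######.........
188 ..--bbbbb..#######.........
189 .---bbbb--.#######.........
190 ----bbbbb-.#######-........
191 ----bbbbbb-.#####.b........
192 ----bbbbbb--.....bb........
193 b---bbbbbbbb---bbbb........
194 -----bbbbbbbbbbbbb-........
195 b-----bbbbbbbbbbb..........
196 b------bbbbbbbbb...........
197 b-------bbbbbbb............
198 bb-------------............
199 .bb-----------.............
200 ..-b----------.............
201 ....-bbbb---...............
202 ..........-................
203 ...........................
204 ...........................
205 ...........................
side [154. 154. 156.]
322 ..............................
323 ..........................
[... 2057 characters left out ...]

342 ......-bbbbbbbbbbbbbbbbb.#####
343 ......-bbbbbbbbbbbbbbbbb.#####
344 .......bbbbbbbbbbbbbbbb-.#####
345 .......-bbbbbbbbbbbbbbb-.#####
346 ........-bbbbbbbbbbbbb-...####
347 ..........bbbbbbbbbbb-.....###
348 ...........-bbbbbbbb.......###
349 ....-.........-b---...........
350 ....-.........................
351 ....--........................
352 .....-........................
353 .....--.......................
354 ......--............--........
355 .......-b-.........--........#
356 ........-bb---------........##
357 .........--bbbbbb--......#.###
358 ............-----........#####
359 ........................######
360 .......................#######
361 .......................#######
```

Run:
```python
from h import *
f=dict(np.load('top0.npz')); s=dict(np.load('side0.npz'))
print(onz(f,[[399.2,188]],82),onz(s,[[312.2,333.3]],82)); 
print('axis ellipse top body rim z62',onz(f,[[396,189.5]],60),onz(s,[[311.3,339]],60),'foot front edge',onz(s,[[310,357.7]],0), onz(f,[[391,200.5]],0))
P=[[598,-324,0],[598,-324,82]];print(proj(f,P),proj(s,P))
```

```text
[[ 609.0440022  -329.41742098   82.        ]] [[ 608.79530199 -329.52258032   82.        ]]
axis ellipse top body rim z62 [[ 610.03712415 -327.15122403   60.        ]] [[ 608.382889   -331.86976623   60.        ]] foot front edge [[ 607.7987607  -346.99512306    0.        ]] [[ 592.68644186 -329.99232101    0.        ]]
[[388.8871565  198.53376424]
 [397.24161723 191.97214483]] [[303.48416463 347.62090023]
 [306.37961538 331.27463741]]
```

Run:
```python
from h import *
from scipy.spatial.transform import Rotation as Ro
s=dict(np.load('side2.npz'));t=dict(np.load('top2.npz'));st=robot.read_state();R=Ro.from_rotvec(st['tcp_rot']).as_matrix();p=st['eef_pos']
names=['tcp','f+','f-','b+','b-']
P=[p,p+R@[0,52,0],p+R@[0,-52,0],p+R@[0,93,-64],p+R@[0,-93,-64]]
for g,o in((s,'S'),(t,'T')):
    q=proj(g,P); print(o,dict(zip(names,q.round().tolist())))
def mk(g,c,sz):
    im=g['img'].copy()
    for k,q in enumerate(proj(g,P)): cv2.circle(im,tuple(int(v) for v in q),2,[(0,0,255),(0,255,0),(255,255,0),(255,0,255),(0,255,255)][k],-1)
    x,y=c; return cv2.resize(im[y:y+140,x:x+140],(395,395))
cv2.imwrite('pics/p3.png',np.hstack([mk(t,(300,80),0),mk(s,(220,170),0)]))
```

```text
S {'tcp': [282.0, 259.0], 'f+': [272.0, 282.0], 'f-': [291.0, 238.0], 'b+': [268.0, 284.0], 'b-': [304.0, 204.0]}
T {'tcp': [380.0, 194.0], 'f+': [400.0, 206.0], 'f-': [361.0, 182.0], 'b+': [426.0, 207.0], 'b-': [352.0, 163.0]}
```

View pics/p3.png

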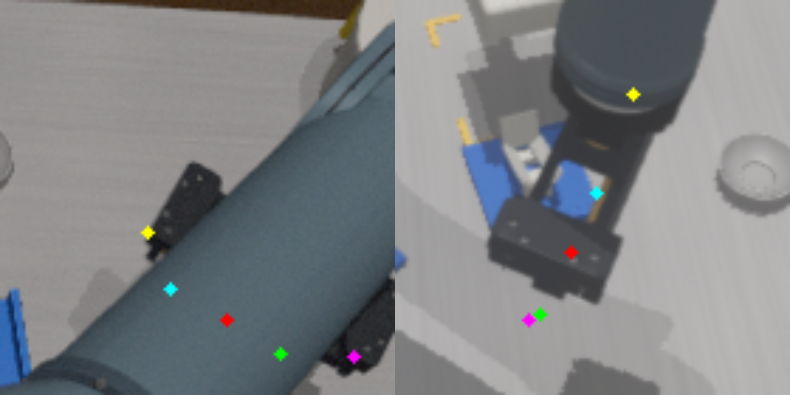

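Run:
```python
from h import *
from scipy.spatial.transform import Rotation as Ro
st=robot.read_state();b=shot('side','side3');s2=robot.read_state();R=Ro.from_rotvec(s2['tcp_rot']).as_matrix();p=s2['eef_pos'];print(st['eef_pos'],p)
P=[p,p+R@[0,44,0],p+R@[0,-44,0],p+R@[0,60,0],p+R@[0,52,-64],p+R@[0,93,-64]]
q=proj(b,P).round().astype(int);print(q.tolist())
g=b['img'].mean(2);x0,y0=225,170
for r in range(y0,y0+110): 
    print(r,''.join(next((str(k) for k,v in enumerate(q) if v[0]==c and v[1]==r),'#' if g[r,c]<60 else ('+' if g[r,c]<90 else '.')) for c in range(x0,x0+110)))
```

```text
[ 555.64588754 -241.47925997  226.8288299 ] [ 555.39479094 -242.13381524  226.18800873]
[[282, 260], [273, 279], [290, 242], [270, 286], [277, 265], [268, 284]]
170 ........................................................++++++++++++++++++++++++++++++++++++++++++++++++++++..
171 .......................................................+++++++++++++++++++++++++++++++++++++++++++++++++++++..
172 .......................................................+++++++++++++++++++++++++++++++++++++++++++++++++++++..
173 ......................................................+++++++++++++++++++++++++++++++++++++++++++++++++++++...
174 ......................................................+++++++++++++++++++++++++++++++++++++++++++++++++++++...
175 ......................................................+++++++++++++++++++++++++++++++++++++++++++++++++++++...
176 ......................................................++++++++++++++++++++++++++++++++++++++++++++++++++++....
177 .....................................................+++++++++++++++++++++++++++++++++++++++++++++++++++++....
178 ...............
[... 11010 characters left out ...]
..........
274 .................................................+++++++++++++++++++..........................................
275 ...................................................+++.......+++++++..........................................
276 ..............................................................+++++...........................................
277 ................................................................+++...........................................
278 ..............................................................................................................
279 ................................................1.............................................................
```

Request:
{"name": "play_rows", "arguments": {
  "steps": "17 -28 0 0;17 -28 0 0;17 -29 -20 0;0 0 -40 0;0 0 -40 0;0 0 -40 0;0 0 -30 0;0 0 -20 0;0 0 0 0;0 0 0 0"
}}

```text
t: 8.35
eef_pos: [606.9, -327.7, 37.6]
tcp_rot: [-3.017, 0.785, 0.167]
contact_force: [0.5, -0.5, 0.1]
opening: 87.7
grasp_force: 0.0
```

```bash
python3 st.py;python3 - <<'E'
from h import *
from scipy.spatial.transform import Rotation as Ro
b=shot('side','side4');s2=robot.read_state();R=Ro.from_rotvec(s2['tcp_rot']).as_matrix();p=s2['eef_pos']
P=[p,p+R@[0,44,0],p+R@[0,-44,0],p+R@[0,60,0],p+R@[0,52,-64],p+R@[0,93,-64],p+R@[0,-52,-64]]
im=cv2.resize(b['img'][250:384,220:400],None,fx=4.4,fy=4.4,interpolation=cv2.INTER_CUBIC)
for k,v in enumerate(proj(b,P)): v=((v-[220,250])*4.4).astype(int); cv2.circle(im,tuple(int(a) for a in v),3,(0,0,255),-1);cv2.putText(im,str(k),tuple(int(a) for a in v),0,.6,(0,255,0),1)
cv2.imwrite('pics/p4.png',im)
E
```

```text
t 8.35 q [0.033, 0.977, 0.696, 1.427, -0.636, 1.088, -1.213]
p [ 606.9 -327.7   37.6] F [ 0.5 -0.5  0.1] op 87.7 gf 0.0
z [-0.098  0.046 -0.994] yang -119.2
```

View pics/p4.png

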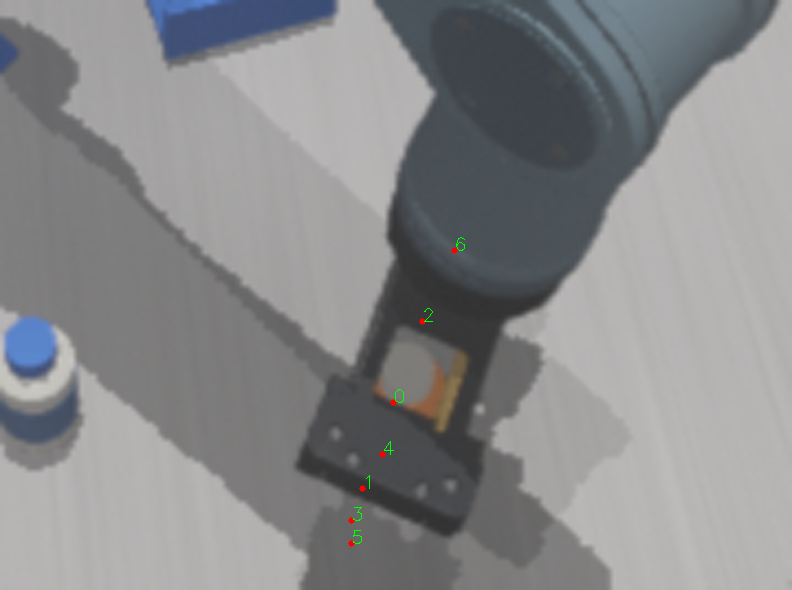

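Request:
{"name": "play_rows", "arguments": {
  "claw": 15,
  "grip_force": 5,
  "steps": "0 0 0 0;0 0 0 0;0 0 0 0;0 0 0 0;0 0 0 0;0 0 0 0"
}}

```text
t: 9.15
eef_pos: [606.3, -326.7, 36.6]
tcp_rot: [-3.016, 0.785, 0.169]
contact_force: [-0.1, -0.2, -0.9]
opening: 30.0
grasp_force: 0.0
```

Request:
{"name": "play_rows", "arguments": {
  "steps": "0 0 0 0;0 0 0 0;0 0 0 0"
}}

```text
t: 9.52
eef_pos: [606.3, -326.6, 36.6]
tcp_rot: [-3.016, 0.785, 0.169]
contact_force: [-0.6, -0.1, 0.2]
opening: 24.2
grasp_force: 5.0
```

Request:
{"name": "play_rows", "arguments": {
  "claw": 88,
  "steps": "0 0 0 0;0 0 0 0;0 0 -10 0;0 0 -10 0;0 0 -6 0;0 0 -5 0;0 0 -5 0;0 0 0 0"
}}

```text
t: 10.52
eef_pos: [606.2, -326.5, 0.2]
tcp_rot: [-3.016, 0.785, 0.17]
contact_force: [-0.7, 0.3, 0.5]
opening: 88.0
grasp_force: 0.0
```

Request:
{"name": "play_rows", "arguments": {
  "steps": "0 0 -5 0;0 0 -5 0;0 0 0 0"
}}

```text
t: 10.9
eef_pos: [606.0, -326.4, -10.0]
tcp_rot: [-3.015, 0.785, 0.17]
contact_force: [0.6, -0.2, 0.1]
opening: 88.2
grasp_force: 0.0
```

Request:
{"name": "play_rows", "arguments": {
  "steps": "0 0 -4 0;0 0 -4 0;0 0 0 0"
}}

```text
t: 11.28
eef_pos: [606.1, -326.4, -17.9]
tcp_rot: [-3.016, 0.784, 0.17]
contact_force: [0.3, -0.7, 0.1]
opening: 87.6
grasp_force: 0.0
```

Request:
{"name": "play_rows", "arguments": {
  "steps": "0 0 -3 0;0 0 -3 0;0 0 0 0"
}}

```text
t: 11.65
eef_pos: [606.1, -326.5, -23.7]
tcp_rot: [-3.016, 0.785, 0.17]
contact_force: [-0.0, -0.3, 0.9]
opening: 88.2
grasp_force: 0.0
```

Request:
{"name": "play_rows", "arguments": {
  "steps": "0 0 -2 0;0 0 -2 0;0 0 0 0"
}}

```text
t: 12.02
eef_pos: [606.3, -326.6, -27.5]
tcp_rot: [-3.016, 0.785, 0.169]
contact_force: [-0.8, -0.0, 0.9]
opening: 88.3
grasp_force: 0.0
```

Request:
{"name": "play_rows", "arguments": {
  "steps": "0 0 -2 0;0 0 -2 0;0 0 0 0"
}}

```text
t: 12.4
eef_pos: [606.7, -327.1, -30.9]
tcp_rot: [-3.016, 0.785, 0.167]
contact_force: [-0.5, -1.1, 4.4]
opening: 88.0
grasp_force: 2.3
```

Request:
{"name": "play_rows", "arguments": {
  "steps": "-1 0 10 0;-1 0 10 0;0 0 9 0;0 0 0 0"
}}

```text
t: 12.9
eef_pos: [605.0, -327.0, -1.2]
tcp_rot: [-3.016, 0.785, 0.166]
contact_force: [0.9, 0.3, -0.0]
opening: 88.0
grasp_force: 0.0
```

Request:
{"name": "play_rows", "arguments": {
  "claw": 30,
  "grip_force": 25,
  "steps": "0 0 0 0;0 0 0 0;0 0 0 0;0 0 0 0;0 0 0 0;0 0 0 0;0 0 0 0"
}}

```text
t: 13.78
eef_pos: [604.4, -326.6, -2.5]
tcp_rot: [-3.016, 0.785, 0.169]
contact_force: [0.2, -0.4, -1.0]
opening: 39.3
grasp_force: 25.0
```

Request:
{"name": "play_rows", "arguments": {
  "steps": "0 0 40 0;0 0 50 0;25 30 40 5;35 40 20 5;35 40 0 5;35 40 0 4;30 40 0 0;0 0 0 0"
}}

```text
t: 14.78
eef_pos: [766.8, -130.3, 146.5]
tcp_rot: [-3.12, 0.265, 0.172]
contact_force: [-0.0, -1.0, -1.7]
opening: 39.1
grasp_force: 25.0
```

```bash
python3 st.py
```

```text
t 14.78 q [-0.183, 0.991, 0.67, 1.045, -0.544, 1.38, -1.334]
p [ 766.8 -130.3  146.5] F [-0.  -1.  -1.7] op 39.1 gf 25.0
z [-0.108  0.015 -0.994] yang -99.7
```

Next I'll push out past the reach limit and see how the lean builds.

Request:
{"name": "play_rows", "arguments": {
  "steps": "50 -9 0 0;50 -9 0 0;60 -10 0 0;60 -10 0 0;60 -10 0 0;0 0 0 0"
}}

```text
t: 15.52
eef_pos: [914.7, -174.0, 139.9]
tcp_rot: [-3.123, 0.333, 0.014]
contact_force: [0.2, -0.6, -0.8]
opening: 39.2
grasp_force: 25.0
```

```bash
python3 st.py
```

```text
t 15.53 q [0.044, 1.392, 1.259, 0.246, -1.226, 1.678, -1.504]
p [ 914.7 -174.   139.9] F [ 0.2 -0.6 -0.8] op 39.2 gf 25.0
z [-0.009  0.002 -1.   ] yang -102.2
```

Request:
{"name": "play_rows", "arguments": {
  "steps": "61 -11 0 0;61 -11 0 0;61 -11 0 0;61 -11 0 0;61 -11 0 0;61 -11 0 0;61 -11 0 0;61 -11 0 0"
}}

```text
t: 16.52
eef_pos: [1040.4, -193.9, 97.5]
tcp_rot: [3.056, -0.322, 0.505]
contact_force: [-0.0, -0.4, -1.2]
opening: 39.4
grasp_force: 25.0
```

```bash
python3 st.py
```

```text
t 16.52 q [0.041, 1.459, 1.26, 0.246, -1.271, 1.279, -1.503]
p [1040.4 -193.9   97.5] F [-0.  -0.4 -1.2] op 39.4 gf 25.0
z [ 0.316 -0.061 -0.947] yang -102.0
```

Request:
{"name": "play_rows", "arguments": {
  "steps": "60 -11 12 0;60 -11 12 0;60 -11 12 0;60 -11 12 0;60 -11 12 0;60 -11 12 0;60 -11 12 0;0 0 0 0"
}}

```text
t: 17.52
eef_pos: [1127.6, -208.9, 152.0]
tcp_rot: [2.938, -0.31, 0.92]
contact_force: [0.2, -0.9, -1.3]
opening: 39.2
grasp_force: 25.0
```

```bash
python3 st.py
```

```text
t 17.52 q [0.04, 1.449, 1.26, 0.246, -1.299, 1.012, -1.491]
p [1127.6 -208.9  152. ] F [ 0.2 -0.9 -1.3] op 39.2 gf 25.0
z [ 0.56  -0.105 -0.822] yang -101.8
```

Request:
{"name": "play_rows", "arguments": {
  "steps": "-50 0 5 0;-50 0 5 0;-50 0 0 0;-50 0 0 0;-50 0 0 0;-50 0 0 0;-50 0 0 0;-50 0 0 0;-50 0 0 0;0 0 0 0"
}}

```text
t: 18.77
eef_pos: [712.1, -216.4, 171.3]
tcp_rot: [2.931, -0.324, 0.943]
contact_force: [1.0, 0.3, -0.3]
opening: 39.2
grasp_force: 25.0
```

```bash
python3 st.py
```

```text
t 18.77 q [-0.141, 0.532, 0.517, 1.944, -1.296, 0.292, -0.368]
p [ 712.1 -216.4  171.3] F [ 1.   0.3 -0.3] op 39.2 gf 25.0
z [ 0.572 -0.107 -0.814] yang -102.2
```

Request:
{"name": "play_rows", "arguments": {
  "steps": "0 0 0 10;0 0 0 10;0 0 0 10;-5 0 0 10;-10 0 0 10;-10 0 0 10;-10 0 0 10;-10 0 0 10;-10 0 0 10;-10 0 0 10;-10 0 0 10.5;0 0 0 0"
}}

```text
t: 20.27
eef_pos: [642.5, -214.8, 170.2]
tcp_rot: [-1.709, -1.971, -0.528]
contact_force: [0.9, -0.3, -0.6]
opening: 39.1
grasp_force: 25.0
```

```bash
python3 st.py
```

```text
t 20.27 q [0.406, 0.913, 0.186, 1.126, -0.596, 1.578, 0.836]
p [ 642.5 -214.8  170.2] F [ 0.9 -0.3 -0.6] op 39.1 gf 25.0
z [-0.102  0.574 -0.813] yang 8.5
```

Request:
{"name": "play_rows", "arguments": {
  "grip_force": 10,
  "steps": "0 0 -50 0;0 0 -50 0;0 0 -30 0;0 0 -17 0;0 0 0 0"
}}

```text
t: 20.9
eef_pos: [641.0, -215.5, 23.4]
tcp_rot: [-1.712, -1.967, -0.529]
contact_force: [0.4, -0.2, 0.2]
opening: 39.6
grasp_force: 10.0
```

Request:
{"name": "play_rows", "arguments": {
  "steps": "0 0 -4 0;0 0 -4 0;0 0 0 0"
}}

```text
t: 21.28
eef_pos: [641.8, -215.5, 16.3]
tcp_rot: [-1.71, -1.97, -0.531]
contact_force: [-0.5, 0.2, -0.8]
opening: 39.7
grasp_force: 10.0
```

Request:
{"name": "play_rows", "arguments": {
  "steps": "0 0 -3 0;0 0 0 0"
}}

```text
t: 21.52
eef_pos: [641.5, -215.3, 12.8]
tcp_rot: [-1.71, -1.969, -0.53]
contact_force: [-0.1, -0.6, 0.5]
opening: 39.9
grasp_force: 10.0
```

Request:
{"name": "play_rows", "arguments": {
  "steps": "0 0 -3 0;0 0 0 0"
}}

```text
t: 21.78
eef_pos: [641.4, -215.3, 9.7]
tcp_rot: [-1.71, -1.969, -0.53]
contact_force: [0.1, -0.3, -0.4]
opening: 39.6
grasp_force: 10.0
```

Request:
{"name": "play_rows", "arguments": {
  "steps": "0 0 -3 0;0 0 0 0"
}}

```text
t: 22.02
eef_pos: [641.6, -215.4, 6.8]
tcp_rot: [-1.71, -1.97, -0.53]
contact_force: [-0.1, -0.5, -1.3]
opening: 39.5
grasp_force: 10.0
```

Request:
{"name": "play_rows", "arguments": {
  "steps": "0 0 -3 0;0 0 0 0"
}}

```text
t: 22.28
eef_pos: [642.0, -216.2, 5.9]
tcp_rot: [-1.71, -1.97, -0.532]
contact_force: [-1.4, -1.8, 8.8]
opening: 39.6
grasp_force: 10.0
```

Request:
{"name": "play_rows", "arguments": {
  "steps": "0.5 -3 -1 0;0.5 -3 -1.5 0;0.5 -3 -1.5 0;0 0 0 0"
}}

```text
t: 22.78
eef_pos: [643.3, -225.3, 1.1]
tcp_rot: [-1.711, -1.97, -0.531]
contact_force: [-2.0, -2.2, 6.0]
opening: 39.3
grasp_force: 10.0
```

Request:
{"name": "play_rows", "arguments": {
  "steps": "0.5 -3 -1.5 0;0.5 -3 -2 0;0.5 -3 -2 0;0.5 -3 -2 0;0 0 0 0;0 0 0 0"
}}

```text
t: 23.52
eef_pos: [645.1, -236.2, -7.8]
tcp_rot: [-1.71, -1.97, -0.53]
contact_force: [0.1, 1.0, 0.2]
opening: 39.8
grasp_force: 10.0
```

```bash
python3 st.py
python3 - <<'E'
from h import *
b=shot('side','side5');a=shot('top','top5')
A=cv2.resize(a['img'][150:270,290:430],(395,395));B=cv2.resize(b['img'][230:350,220:340],(400,395),interpolation=cv2.INTER_CUBIC)
cv2.imwrite('pics/p5.png',np.hstack([A,B]))
E
```

```text
t 23.52 q [0.441, 1.149, 0.166, 1.094, -0.616, 1.404, 0.946]
p [ 645.1 -236.2   -7.8] F [0.1 1.  0.2] op 39.8 gf 10.0
z [-0.1    0.575 -0.812] yang 8.4
```

View pics/p5.png

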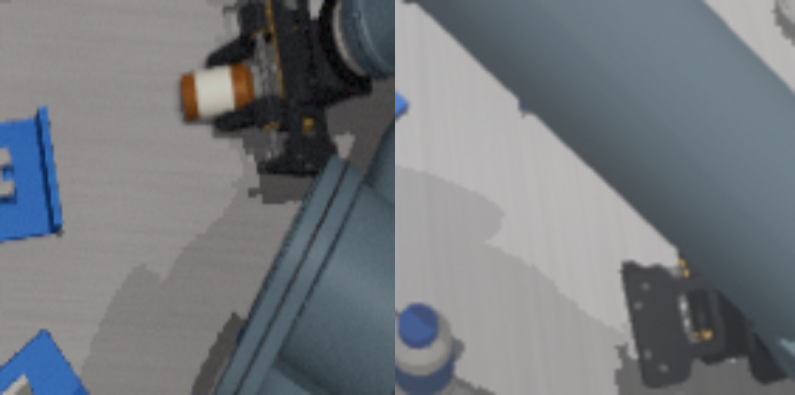

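Run:
```python
from h import *
a=dict(np.load('top5.npz')); hsv=cv2.cvtColor(a['img'],cv2.COLOR_BGR2HSV)
x0,y0=345,165
m=cv2.inRange(hsv,(3,90,40),(18,255,230))
for r in range(y0,y0+28): print(r,''.join('b' if m[r,c] else ('#' if a['img'][r,c].mean()>165 else '.') for c in range(x0,x0+40)))
u=np.array([-.174,.985]);g=np.array([649.9,-263.8])
for px in ([354.5,179.5],[378,176]):
    for z in(15,25,35,50): w=onz(a,[px],z)[0]; print(px,z,w.round(1),'along',((w[:2]-g)@u).round(1),'lat',((w[:2]-g)@[u[1],-u[0]]).round(1))
# sled now
m=cv2.inRange(hsv,(105,150,60),(125,255,255)); cs,_=cv2.findContours(m,cv2.RETR_EXTERNAL,cv2.CHAIN_APPROX_NONE)
for c in cs:
    if 700<cv2.contourArea(c)<2000:
        p=cv2.approxPolyDP(cv2.convexHull(c),1.5,True)[:,0]; print(p.tolist(),'\n z8',onz(a,p,8)[:,:2].round().tolist(),'\n z45',onz(a,p,45)[:,:2].round().tolist())
# cradle white in sled
n=cv2.inRange(hsv,(0,0,130),(180,60,255))[185:225,262:312]
for r in range(185,225): print(r,''.join('#' if n[r-185,c] else '.' for c in range(50)))
```

```text
165 ........................................
166 ........................................
167 ........................................
168 ........................................
169 ..........................bbbbbb........
170 ...........................bbbbbb.......
171 .......................###.bbbbbbb......
172 ............b...##########.bbbbbbb......
173 ..........bbbb.###########.bbbbbbb......
174 .........bbbbb.############bbbbbbbb.....
175 .........bbbbb.############bbbbbbbb.....
176 .........bbbbb.############.bbbbbbb.....
177 .........bbbbb.############.bbbbbbb.....
178 .........bbbbbb############.bbbbbbb.....
179 .........bbbbbb############.bbbbbbb.....
180 ..........bbbbb.###########.bbbbbbb.....
181 ..........bbbbb.###########.bbbbbb......
182 ..........bbbbb.#####.......bbb.........
183 ..........bbbbb.........................
184 ...........bbbb.........................
185 ...........bbbbb........................
186 ............bb..........................
187 ........................................
188 ........................................
189 ................
[... 2406 characters left out ...]
........................................
213 ..................................................
214 ..................................................
215 ..................................................
216 ..................................................
217 ..................................................
218 ..................................................
219 ..................................................
220 ..................................................
221 ............................................####..
222 ......................................##.#.#######
223 ..............................####################
224 ......................############################
```

Run:
```python
from h import *
a=dict(np.load('top5.npz')); c=np.array([560.4,-32.8]);th=np.radians(100.8);X=np.array([np.cos(th),np.sin(th)]);Y=np.array([-X[1],X[0]])
for n,px,z in(('Vrear',[293,201.5],60),('stop',[274,205.5],62),('stopfar',[272,199],62),('stopnear',[274.5,211],62),('rearfar',[293,195.5],55),('rearnear',[294.5,206.5],55)):
    w=onz(a,[px],z)[0,:2]; print(n,((w-c)@X).round(1),((w-c)@Y).round(1))
for sx,z in((0,0),(2.5,0)): print(c+X*sx)
p=robot.read_state(); from scipy.spatial.transform import Rotation as Ro
z=Ro.from_rotvec(p['tcp_rot']).as_matrix()[:,2]; g=p['eef_pos']-48*z; print('g',g.round(1),'to hover', (c-g[:2]).round(1))
```

```text
Vrear -19.0 1.4
stop 32.2 5.7
stopfar 35.0 -12.3
stopnear 33.0 20.4
rearfar -22.0 -15.7
rearnear -21.4 14.3
[560.4 -32.8]
[559.93154671 -30.34428187]
g [ 649.9 -263.8   31.2] to hover [-89.5 231. ]
```

Request:
{"name": "play_rows", "arguments": {
  "grip_force": 15,
  "steps": "0 0 25 0;0 0 35 1;0 0 35 0;0 0 0 0"
}}

```text
t: 24.12
eef_pos: [647.3, -237.8, 92.3]
tcp_rot: [-1.694, -1.99, -0.527]
contact_force: [0.6, 0.1, -0.6]
opening: 39.5
grasp_force: 15.0
```

Request:
{"name": "play_rows", "arguments": {
  "steps": "-14 36 0 0;-15 39 0 0;-15 39 0 0;-15 39 0 0;-15 39 0 0;-15 38 -10 0;0 0 -15 0;0 0 0 0;0 0 0 0"
}}

```text
t: 25.25
eef_pos: [556.7, -8.1, 62.4]
tcp_rot: [-1.694, -1.982, -0.524]
contact_force: [-1.0, -0.2, -1.4]
opening: 39.2
grasp_force: 15.0
```

```bash
cat > g.py <<'E'
from h import *
from scipy.spatial.transform import Rotation as Ro
p=robot.read_state(); R=Ro.from_rotvec(p['tcp_rot']).as_matrix(); z=R[:,2]; g=p['eef_pos']-48*z
c=np.array([560.4,-32.8]);th=np.radians(100.8);X=np.array([np.cos(th),np.sin(th)]);Y=np.array([-X[1],X[0]])
d=g[:2]-c; print('t',p['t'],'g sled',(d@X).round(1),(d@Y).round(1),'z',g[2].round(1),'leandir',np.degrees(np.arctan2(z[1],z[0])).round(1),'z',z.round(3),'Y',R[:,1].round(3),p['eef_pos'].round(1),p['contact_force'].round(1))
E
python3 g.py
python3 - <<'E'
from h import *
a=shot('top','top6'); hsv=cv2.cvtColor(a['img'],cv2.COLOR_BGR2HSV)
m=cv2.inRange(hsv,(3,90,40),(18,255,230))
for r in range(180,225): print(r,''.join('b' if m[r,c] else ('B' if hsv[r,c,1]>150 and 105<hsv[r,c,0]<125 else ('#' if a['img'][r,c].mean()>165 else '.')) for c in range(258,320)))
E
```

```text
t 25.25 g sled -3.0 -0.9 z 101.5 leandir 100.7 z [-0.109  0.572 -0.813] Y [ 0.987  0.162 -0.018] [556.7  -8.1  62.4] [-1.  -0.2 -1.4]
180 #####...............................b....b....................
181 #####...............................b...b.b...................
182 #####.........................................................
183 #####.........................................................
184 #####.........................................................
185 ######........................................................
186 #####.........................................................
187 #####....................................BB...................
188 ######...................................BB...................
189 ######..............BB............B.B....BBB..................
190 ######.......BBBBBBBBBB........bbb.b.....BBB..................
191 ######..BBBBBBBBBBBBBBB.......bbbbbbb.....B...................
192 ######..BBBBBBBBBB.........###bbbbbbbb........................
193 ######..BBBBB.......##########bbbbbbbb........................
194 ######..BBBB.b.bb.######
[... 1348 characters left out ...]
BBBBBBBB....BBBB..............
215 .....BBBBBBBBBBBBBBBBBBBBBBBBBBBBBBBBBBBB....BBB..............
216 ......BBBBBBBBBBBBBBBBBBBBBBBBBBBBBBBBBBB...BBB...............
217 ......BBBBBBBBBBBBBBBBBBBBBBBBBBBBBBBBBBB.....................
218 ......BBBBBBBBBBBBBBBBBBBBBBBBBBBBBBBBBBB.....................
219 ......BBBBBBBBBBBBBBBBBBBBBBBBBBBBBBBBBBB.....................
220 ......BBBBBBBBBBBBBBBBBBBBBBBBBBBBBBBBBBB.....................
221 ......BBBBBBBBBBBBBBBBBBBBBBBBBBBBBBBBBBBB....................
222 .......BBBBBBBBBBBBBBBBBBBBBBBBBBBBBBBB.......................
223 .......BBBBBBBBBBBBBBBBBBBBBBBBB..............................
224 .......BBBBBBBBBBBBBBBBB......................................
```

Request:
{"name": "play_rows", "arguments": {
  "steps": "-1 1 -15 0;0 0 -13 0;0 0 -8 0;0 0 0 0"
}}

```text
t: 25.8
eef_pos: [554.7, -5.3, 25.7]
tcp_rot: [-1.691, -1.982, -0.523]
contact_force: [-0.3, -0.0, -1.3]
opening: 39.6
grasp_force: 15.0
```

Request:
{"name": "play_rows", "arguments": {
  "steps": "0 0 -2 0;0 0 0 0"
}}

```text
t: 26.05
eef_pos: [555.2, -5.4, 24.6]
tcp_rot: [-1.691, -1.983, -0.524]
contact_force: [-1.3, -0.2, -0.5]
opening: 39.8
grasp_force: 15.0
```

Request:
{"name": "play_rows", "arguments": {
  "steps": "0 0 -2 0;0 0 0 0"
}}

```text
t: 26.3
eef_pos: [555.8, -5.2, 23.0]
tcp_rot: [-1.691, -1.983, -0.526]
contact_force: [0.4, 0.4, 1.8]
opening: 39.4
grasp_force: 15.0
```

```bash
python3 g.py
```

```text
t 26.3 g sled -0.0 -0.6 z 62.0 leandir 100.8 z [-0.109  0.573 -0.812] Y [ 0.986  0.163 -0.017] [555.8  -5.2  23. ] [0.4 0.4 1.8]
```

Request:
{"name": "play_rows", "arguments": {
  "grip_force": 6,
  "steps": "0 0 -1.5 0;0 0 0 0"
}}

```text
t: 26.55
eef_pos: [555.6, -4.8, 21.2]
tcp_rot: [-1.691, -1.983, -0.526]
contact_force: [2.2, 2.7, 1.9]
opening: 39.7
grasp_force: 6.0
```

Request:
{"name": "play_rows", "arguments": {
  "steps": "0 0 -1.5 0;0 0 0 0"
}}

```text
t: 26.8
eef_pos: [556.1, -5.0, 19.9]
tcp_rot: [-1.691, -1.984, -0.526]
contact_force: [4.3, 3.2, 2.9]
opening: 39.5
grasp_force: 6.0
```

```bash
python3 g.py
```

```text
t 26.8 g sled 0.1 -0.9 z 58.9 leandir 100.7 z [-0.109  0.573 -0.812] Y [ 0.986  0.163 -0.017] [556.1  -5.   19.9] [4.3 3.2 2.9]
```

Request:
{"name": "play_rows", "arguments": {
  "steps": "2 0.5 0 0;0 0 -1 0;0 0 0 0"
}}

```text
t: 27.18
eef_pos: [556.7, -5.1, 18.9]
tcp_rot: [-1.691, -1.982, -0.524]
contact_force: [0.8, 0.1, 7.2]
opening: 39.4
grasp_force: 6.0
```

Request:
{"name": "play_rows", "arguments": {
  "steps": "1 1 -1 0;0 0 0 0"
}}

```text
t: 27.42
eef_pos: [556.6, -5.1, 17.5]
tcp_rot: [-1.691, -1.982, -0.521]
contact_force: [-2.7, -2.2, 7.7]
opening: 39.3
grasp_force: 6.0
```

```bash
python3 g.py;  python3 - <<'E'
from h import *
a=shot('top','top7'); hsv=cv2.cvtColor(a['img'],cv2.COLOR_BGR2HSV)
m=cv2.inRange(hsv,(3,90,40),(18,255,230))
for r in range(186,216): print(r,''.join('b' if m[r,c] else ('B' if hsv[r,c,1]>150 and 105<hsv[r,c,0]<125 else ('#' if a['img'][r,c].mean()>150 else '.')) for c in range(258,320)))
E
```

```text
t 27.425 g sled -0.1 -1.6 z 56.5 leandir 101.1 z [-0.112  0.572 -0.812] Y [ 0.986  0.164 -0.021] [556.6  -5.1  17.5] [-2.7 -2.2  7.7]
186 ######..................................b.....................
187 ######................................B.......................
188 ######.................................B......................
189 ######..............BBBB..............BB......................
190 ######.......BBBBBBBBBB...............BB......................
191 #######.BBBBBBBBBBBBBB................BBB.....................
192 #######.BBBBBBBBBBBBB.................BBB.....................
193 #######.BBBBBBBBBBBBB...........bbB...BBB.....................
194 #######.BBBBBBBBBBBBB.......bbbbbb.....B......................
195 #######.BBBBBBBBBBBB.....##.bbbbbbb...........................
196 #######..BBBBBB....########bbbbbbbb...........................
197 #######..BB.....###########.bbbbbbbb..........................
198 #######.....bbb############.bbbbbbbb...#......................
199 #######....bbbb############.bbbbbbbb...##.b...................
200 ########..bbbbb#########
[... 343 characters left out ...]
bbbb..........................
206 ...........bbbbb#############bbbbbb...........................
207 ........B..bbbbb#############.bb.........................B....
208 ......BBB..bbbbb.#########....b...............................
209 ....BBBBB...bbbbb####.........................................
210 ....BBBBB...bbbbb.............................................
211 ....BBBBB....bbbb.............................................
212 .....BBBBB..........BBB............................B..........
213 .....BBBBBBBBB.BBBBBBBB.......................................
214 .....BBBBBBBBBBBBBBBBBBB................bb..........b.........
215 .....BBBBBBBBBBBBBBBBBBBBBBBBBBBBB.......b........b...........
```

Request:
{"name": "play_rows", "arguments": {
  "claw": 70,
  "steps": "0 0 0 0;0 0 0 0;0 0 0 0;0 0 0 0;0 -8 12 0;1 -20 30 0;2 -30 40 0;2 -40 40 0;4 -40 0 0;0 0 0 0"
}}

```text
t: 28.72
eef_pos: [567.0, -147.1, 140.2]
tcp_rot: [-1.7, -1.982, -0.523]
contact_force: [-0.8, -0.2, -0.6]
opening: 69.7
grasp_force: 0.0
```

```bash
python3 g.py;  python3 - <<'E'
from h import *
for n in('top','side'):
    a=shot(n,n+'8')
    cv2.imwrite(f'pics/{n}8c.png',a['img'])
A=cv2.resize(cv2.imread('pics/top8c.png')[170:240,240:330],(450,350),interpolation=cv2.INTER_CUBIC);B=cv2.resize(cv2.imread('pics/side8c.png')[190:260,235:305],(350,350),interpolation=cv2.INTER_CUBIC)
cv2.imwrite('pics/p6.png',np.hstack([A,B]))
E
```

```text
t 28.725 g sled -141.4 15.1 z 179.3 leandir 100.5 z [-0.106  0.57  -0.815] Y [ 0.987  0.158 -0.018] [ 567.  -147.1  140.2] [-0.8 -0.2 -0.6]
```

View pics/p6.png

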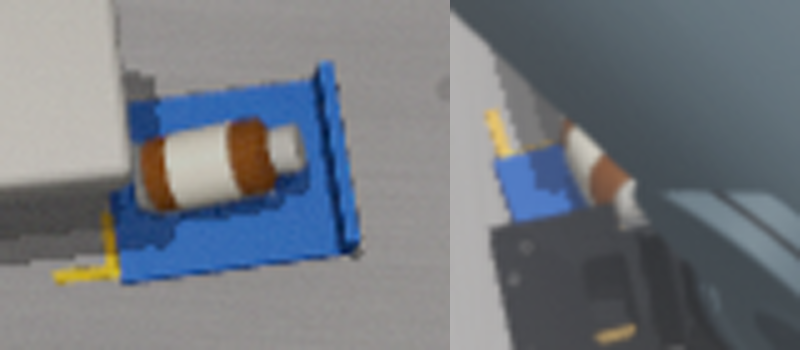

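```bash
cat > sl.py <<'E'
from h import *
import sys
S=(np.array([560,112.7]),np.radians(97.3))
def sled(f):
    hsv=cv2.cvtColor(f['img'],cv2.COLOR_BGR2HSV); m=cv2.inRange(hsv,(105,150,60),(125,255,255)); cs,_=cv2.findContours(m,cv2.RETR_EXTERNAL,cv2.CHAIN_APPROX_NONE)
    for c in cs:
        if cv2.contourArea(c)>250 and 170<c[:,0,1].mean()<235 and c[:,0,0].mean()<330: print(cv2.approxPolyDP(cv2.convexHull(c),1.5,True)[:,0].tolist())
if __name__=='__main__':
    f=dict(np.load(sys.argv[1])); sled(f)
    for c,a in(((560.4,-32.8),100.8),((559,-30),100.8),):
        t=np.radians(a);X=np.array([np.cos(t),np.sin(t),0]);Y=np.array([-X[1],X[0],0]);Z=np.array([0,0,1]);c=np.r_[c,0]
        P={n:c+X*v[0]+Y*v[1]+Z*v[2] for n,v in dict(wall1=(-64,-50,45),wall2=(-64,50,45),frontY=(64,50,8),rearYb=(-64,50,8),cap=(-35,0,71),foot=(42,0,43),footup=(49,0,62)).items()}
        print({n:proj(f,p)[0].round(1).tolist() for n,p in P.items()})
E
python3 sl.py top8.npz
```

```text
[[305, 183], [311, 218], [304, 221], [265, 226], [262, 209], [266, 191]]
{'wall1': [306.2, 181.9], 'wall2': [312.1, 218.2], 'frontY': [264.1, 226.8], 'rearYb': [310.6, 220.5], 'cap': [299.3, 199.3], 'foot': [269.9, 205.3], 'footup': [267.4, 204.2]}
{'wall1': [305.2, 182.4], 'wall2': [311.0, 218.7], 'frontY': [263.1, 227.2], 'rearYb': [309.6, 220.9], 'cap': [298.2, 199.8], 'foot': [268.8, 205.8], 'footup': [266.3, 204.7]}
```

Request:
{"name": "play_rows", "arguments": {
  "claw": 50,
  "steps": "3 0 -40 0;3 0 -40 0;0 0 -35 0;0 0 -20 0;0 0 -13 0;0 0 0 0"
}}

```text
t: 29.58
eef_pos: [573.0, -141.5, -8.6]
tcp_rot: [-1.691, -1.982, -0.524]
contact_force: [-0.1, -0.4, 0.6]
opening: 50.3
grasp_force: 0.0
```

```bash
cat >> g.py <<'E'
T=p['eef_pos']-29*z; d=T[:2]-c; print('T sled',(d@X).round(1),(d@Y).round(1),'z',T[2].round(1),'op',p['opening'].round(1),'yang',np.degrees(np.arctan2(R[1,1],R[0,1])).round(1)); d=T[:2]-[560,112.7];print('T spot',(d@[-.127,.992]).round(1),(d@[-.992,-.127]).round(1))
E
python3 g.py
```

```text
t 29.575 g sled -137.2 7.9 z 30.4 leandir 100.9 z [-0.111  0.573 -0.812] Y [ 0.986  0.164 -0.019] [ 573.  -141.5   -8.6] [-0.1 -0.4  0.6]Traceback (most recent call last):
  File "g.py", line 6, in <module>
    T=p['eef_pos']-29*z; d=T[:2]-c; print('T sled',(d@X).round(1),(d@Y).round(1),'z',T[2].round(1),'op',p['opening'].round(1),'yang',np.degrees(np.arctan2(R[1,1],R[0,1])).round(1)); d=T[:2]-[560,112.7];print('T spot',(d@[-.127,.992]).round(1),(d@[-.992,-.127]).round(1))
                                                                                                        ^^^^^^^^^^^^^^^^^^
AttributeError: 'float' object has no attribute 'round'
```

Request:
{"name": "play_rows", "arguments": {
  "steps": "0 15 0 0;0 15 0 0;0 10 0 0;0 5 0 0;0 0 0 0"
}}

```text
t: 30.2
eef_pos: [573.1, -96.6, -8.4]
tcp_rot: [-1.691, -1.983, -0.524]
contact_force: [-0.1, 0.0, -0.4]
opening: 50.1
grasp_force: 0.0
```

Request:
{"name": "play_rows", "arguments": {
  "steps": "0 4 0 0;0 4 0 0;0 4 0 0;0 0 0 0"
}}

```text
t: 30.7
eef_pos: [573.1, -84.7, -8.5]
tcp_rot: [-1.691, -1.983, -0.524]
contact_force: [0.0, -0.9, -0.6]
opening: 49.9
grasp_force: 0.1
```

```bash
sed -i "s/p\['opening'\].round(1)/p['opening']/" g.py; python3 g.py; python3 -c "
from h import *
shot('top','top9')"; python3 sl.py top9.npz
```

```text
t 30.7 g sled -81.3 -2.8 z 30.5 leandir 100.9 z [-0.11   0.573 -0.812] Y [ 0.986  0.164 -0.018] [573.1 -84.7  -8.5] [ 0.  -0.9 -0.6]
T sled -70.2 -2.8 z 15.0 op 49.88229075939208 yang 9.4
T spot -214.3 11.0
[[305, 183], [311, 218], [304, 221], [265, 226], [262, 209], [266, 191]]
{'wall1': [306.2, 181.9], 'wall2': [312.1, 218.2], 'frontY': [264.1, 226.8], 'rearYb': [310.6, 220.5], 'cap': [299.3, 199.3], 'foot': [269.9, 205.3], 'footup': [267.4, 204.2]}
{'wall1': [305.2, 182.4], 'wall2': [311.0, 218.7], 'frontY': [263.1, 227.2], 'rearYb': [309.6, 220.9], 'cap': [298.2, 199.8], 'foot': [268.8, 205.8], 'footup': [266.3, 204.7]}
```

Request:
{"name": "play_rows", "arguments": {
  "steps": "0 4 0 0;0 4 0 0;0 5 0 0;0 6 0 0;0 7 0 -0.5;0 8 0 -0.5;0 8 0 -0.5;0 8 0 0;0 5 0 0;0 0 0 0"
}}

```text
t: 32.0
eef_pos: [573.0, -28.5, -8.3]
tcp_rot: [-1.717, -1.963, -0.534]
contact_force: [0.8, -1.1, -0.4]
opening: 50.2
grasp_force: 0.3
```

```bash
python3 g.py; python3 -c "
from h import *
from sl import sled
f=shot('top','top10'); sled(f)
h=cv2.cvtColor(f['img'],cv2.COLOR_BGR2HSV);im=f['img']
for r in range(176,232): print(r,''.join('b' if 3<=h[r,c,0]<=18 and h[r,c,1]>90 else ('B' if h[r,c,1]>150 and 105<h[r,c,0]<125 else('y' if 20<h[r,c,0]<35 and h[r,c,1]>100 else ('#' if im[r,c].mean()>150 else '.'))) for c in range(235,310)))"
```

```text
t 32.0 g sled -26.2 -12.5 z 30.6 leandir 99.4 z [-0.096  0.577 -0.811] Y [ 0.99   0.139 -0.018] [573.  -28.5  -8.3] [ 0.8 -1.1 -0.4]
T sled -15.1 -12.8 z 15.2 op 50.23488806762521 yang 8.0
T spot -158.7 4.4
[[286, 182], [289, 209], [288, 219], [243, 222], [242, 211], [267, 186]]
176 ############################...#..................#....................y...
177 ############################.............#.............................y...
178 ############################.....#..#....#.................................
179 ############################..###.#..#...##.......................yy...y...
180 ############################...#######..#...#.#.##..................y......
181 #############################...............##.......#..........y......y...
182 #############################..##.##.......#.....BB.....................b..
183 #############################..############.###..BBB.......................
184 #############################.....#.#...###......BBB.......................
185 #############################................BBBBBBB.......................
186 ################
[... 2959 characters left out ...]
.....yyyyyyyyy..............................................
224 ................yyyyyyyyyyyyy..............................................
225 ................yyyyyyyyyyyyy..............................................
226 ................yyy.#......................................................
227 ...........................................................................
228 ...........................................................................
229 ...........................................................................
230 ...........................................................................
231 ...........................................................................
```

```bash
cat > pose.py <<'E'
from h import *
import sys
f=dict(np.load(sys.argv[1])); hsv=cv2.cvtColor(f['img'],cv2.COLOR_BGR2HSV); m=cv2.inRange(hsv,(105,150,60),(125,255,255))
m[:170]=0;m[236:]=0;m[:,:170]=0;m[:,320:]=0
ex=np.array([-.127,.992]);ey=np.array([-.992,-.127]);o=np.array([560,112.7])
# near (+y) side: bottom-most blue per column, bench-edge z=4 ; right wall edge: right-most blue per row, z=45
ys,xs=np.nonzero(m)
B=np.array([[c,ys[xs==c].max()+.5] for c in np.unique(xs)])
B=B[3:-6]
w=onz(f,B,5)[:,:2]; q=np.c_[(w-o)@ex,(w-o)@ey]; k=np.polyfit(q[:,0],q[:,1],1); r=q[:,1]-np.polyval(k,q[:,0]); ok=abs(r)<2.5; k=np.polyfit(q[ok,0],q[ok,1],1)
print('n',ok.sum(),'side: y at x',q[ok,0].min().round(),q[ok,0].max().round(),':',np.polyval(k,[q[ok,0].min(),q[ok,0].max()]).round(1),'yaw',np.degrees(np.arctan(k[0])).round(1),'front x',q[:,0].max().round(1))
rows=np.unique(ys)
Rr=np.array([[xs[ys==r].max()+.5,r] for r in rows]); w=onz(f,Rr,45)[:,:2]; q=np.c_[(w-o)@ex,(w-o)@ey]; q=q[2:-10]
k2=np.polyfit(q[:,1],q[:,0],1);r=q[:,0]-np.polyval(k2,q[:,1]);ok=abs(r)<2.5;k2=np.polyfit(q[ok,1],q[ok,0],1)
print('wall x at y=0',np.polyval(k2,0).round(1),'wall yaw',np.degrees(np.arctan(-k2[0])).round(1),'range y',q[ok,1].min().round(),q[ok,1].max().round())
xc=np.polyval(k2,np.polyval(k,0)-50)+64; print('sled x',xc.round(1),'y',(np.polyval(k,xc)-50).round(1))
E
for i in 9 10; do python3 pose.py top$i.npz; done
```

```text
n 41 side: y at x -196.0 -86.0 : [63.6 69.8] yaw 3.2 front x -86.1
wall x at y=0 -206.5 wall yaw 3.4 range y -27.0 58.0
sled x -143.9 y 16.6
n 39 side: y at x -137.0 -32.0 : [55.7 57.9] yaw 1.2 front x -32.3
wall x at y=0 -152.3 wall yaw 0.4 range y -34.0 46.0
sled x -88.4 y 6.7
```

Request:
{"name": "play_rows", "arguments": {
  "steps": "0 4 0 0;-0.4 6 0 0;-0.4 8 0 0;-0.4 8 0 0;-0.4 8 0 0;-0.4 8 0 -0.4;-0.4 8 0 -0.4;-0.4 8 0 0;-0.4 8 0 0;-0.4 6 0 0;0 4 0 0;0 0 0 0"
}}

```text
t: 33.55
eef_pos: [569.3, 46.9, -8.4]
tcp_rot: [-1.733, -1.952, -0.539]
contact_force: [0.8, -1.9, 1.2]
opening: 49.8
grasp_force: 1.0
```

```bash
python3 g.py; python3 -c "
from h import *
from sl import sled
f=shot('top','top11');shot('side','side11'); sled(f)"; python3 pose.py top11.npz
```

```text
t 33.55 g sled 48.6 -22.6 z 30.6 leandir 98.6 z [-0.087  0.577 -0.812] Y [ 0.992  0.124 -0.018] [569.3  46.9  -8.4] [ 0.8 -1.9  1.2]
T sled 59.7 -23.1 z 15.2 op 49.83364082973199 yang 7.1
T spot -83.4 -1.3
[[261, 212], [260, 219], [216, 222], [215, 205], [260, 209]]
n 39 side: y at x -60.0 44.0 : [49.3 50.2] yaw 0.5 front x 43.8Traceback (most recent call last):
  File "pose.py", line 14, in <module>
    k2=np.polyfit(q[:,1],q[:,0],1);r=q[:,0]-np.polyval(k2,q[:,1]);ok=abs(r)<2.5;k2=np.polyfit(q[ok,1],q[ok,0],1)
                                                                                   ~~~~~~~~~~^^^^^^^^^^^^^^^^^^^
    raise TypeError("expected non-empty vector for x")
TypeError: expected non-empty vector for x
```

Request:
{"name": "play_rows", "arguments": {
  "steps": "-0.5 4 0 0;-0.5 4.5 0 0;-0.5 4 0 0;0 0 0 0"
}}

```text
t: 34.15
eef_pos: [568.1, 58.8, -8.5]
tcp_rot: [-1.734, -1.953, -0.539]
contact_force: [1.0, -2.8, 0.6]
opening: 50.0
grasp_force: 1.6
```

```bash
python3 g.py; python3 -c "
from h import *
f=shot('top','top12');shot('side','side12')
h=cv2.cvtColor(f['img'],cv2.COLOR_BGR2HSV);im=f['img']
for r in range(206,232): print(r,''.join('B' if h[r,c,1]>150 and 105<h[r,c,0]<125 else('y' if 20<h[r,c,0]<35 and h[r,c,1]>100 else '.') for c in range(198,275)))"; python3 pose.py top12.npz 2>&1|head -1
```

```text
t 34.15 g sled 60.5 -23.7 z 30.5 leandir 98.5 z [-0.087  0.577 -0.812] Y [ 0.992  0.124 -0.018] [568.1  58.8  -8.5] [ 1.  -2.8  0.6]
T sled 71.6 -24.1 z 15.1 op 49.97150834718445 yang 7.1
T spot -71.5 -1.6
206 ............BBB..............................................................
207 .............BB..............................................................
208 .............BBB.............................................................
209 .............BBBBB...........................................................
210 .............BBBBBB............................BBBBBBBBBBBB..................
211 .............BBBBBBB.................BBBBBBBBBBBBBBBBBBBBBBB.................
212 .............BBBBBBBBBBBBBBBBBBBBBBBBBBBBBBBBBBBBBBBBBBBBBB..................
213 .............BBBBBBBBBBBBBBBBBBBBBBBBBBBBBBBBBBBBBBBBBBBBBB...yyy.........y..
214 .............BBBBBBBBBBBBBBBBBBBBBBBBBBBBBBBBBBBBBBBBBBBBBB...y.y.........y..
215 .............BBBBBBBBBBBBBBBBBBBBBBBBBBBBBBBBBBBBBBBBBBBBBB...yyy............
216 .............BBBBBBBBBBBBBBBBBBBBBBBBBBBBBBBBBBBBBBBBBBBBBB...yyy.....
[... 601 characters left out ...]
......................................yyyyyyyyyyyyy...........
225 .....yyy.............................................yyyyyyyyyyyyy...........
226 .....yyy.............................................yyy.....................
227 .....yyy.....................................................................
228 .....yyyyyyyyyyyyyy..........................................................
229 .....yyyyyyyyyyyyyy..........................................................
230 ......yyyyyyyyyy.............................................................
231 .............................................................................
n 38 side: y at x -47.0 55.0 : [49.  49.3] yaw 0.2 front x 54.8
```

Request:
{"name": "play_rows", "arguments": {
  "steps": "0 -5 0 0;1 -15 0 0;3 -25 3 0;4 -35 10 0;5 -40 30 0;5 -45 40 0;5 -50 40 0;0 -50 30 0;0 0 0 0;0 0 0 0"
}}

```text
t: 35.5
eef_pos: [590.3, -205.6, 143.1]
tcp_rot: [-1.735, -1.951, -0.538]
contact_force: [0.4, 1.1, -0.6]
opening: 50.2
grasp_force: 0.0
```

```bash
python3 -c "
from h import *
f=shot('top','top13');s=shot('side','side13')
A=cv2.resize(f['img'][170:240,190:280],(450,350),interpolation=cv2.INTER_CUBIC);B=cv2.resize(s['img'][150:240,220:310],(350,350),interpolation=cv2.INTER_CUBIC)
cv2.imwrite('pics/p7.png',np.hstack([A,B]))
t=np.radians(97.3);X=np.array([np.cos(t),np.sin(t),0]);Y=np.array([-X[1],X[0],0]);c=np.array([560,112.7,0])
for n,v in dict(cap=(-35,0,71),wallS=(-64,-50,45),wallN=(-64,50,45),frontN=(64,50,8),frontS=(64,-50,8)).items(): print(n,[proj(g,c+X*v[0]+Y*v[1]+[0,0,v[2]])[0].round(1).tolist() for g in(f,s)])
h=cv2.cvtColor(s['img'],cv2.COLOR_BGR2HSV)
for r in range(165,225): print(r,''.join('b' if 3<=h[r,c,0]<=17 and h[r,c,1]>90 else 'B' if h[r,c,1]>150 and 105<h[r,c,0]<125 else('y' if 17<h[r,c,0]<35 and h[r,c,1]>90 else '#' if s['img'][r,c].mean()>165 else '.') for c in range(228,300)))"
```

```text
cap [[243.8, 197.4], [265.0, 186.5]]
wallS [[253.6, 180.5], [286.4, 197.8]]
wallN [[256.3, 217.1], [248.8, 205.0]]
frontN [[209.5, 222.8], [238.7, 178.7]]
frontS [[207.7, 187.2], [273.2, 172.4]]
165 ..........................................................##############
166 ...........................................................#############
167 .............................................................#...#######
168 ................................................................########
169 ................................................................########
170 ................................................................########
171 .................................................................#######
172 ..................................................................######
173 ...................................................................#####
174 ....................................................................####
175 .....................................................................###
176 ......................................................
[... 3014 characters left out ...]
.......
216 ############............................................................
217 #############...........................................................
218 ##############..........................................................
219 ###############.........................................................
220 ###############.........................................................
221 ################.y......................................................
222 #################.......................................................
223 ###################.....................................................
224 #####################...................................................
```

Request:
{"name": "play_rows", "arguments": {
  "steps": "0 -50 20 0;0 -50 20 0;0 -50 20 0;0 -50 20 0;-20 -50 20 0;-30 -50 20 0;-30 -50 20 0;0 0 0 0;0 0 0 0"
}}

```text
t: 36.72
eef_pos: [502.8, -492.9, 245.1]
tcp_rot: [-1.755, -1.973, -0.54]
contact_force: [0.3, 0.2, -0.1]
opening: 50.0
grasp_force: 0.0
```

```bash
python3 st.py; python3 -c "
from h import *
s=shot('side','side14');f=shot('top','top14')
h=cv2.cvtColor(s['img'],cv2.COLOR_BGR2HSV)
for r in range(165,222): print(r,''.join('b' if 3<=h[r,c,0]<=17 and h[r,c,1]>90 else 'B' if h[r,c,1]>150 and 105<h[r,c,0]<125 else('y' if 17<h[r,c,0]<35 and h[r,c,1]>90 else '#' if s['img'][r,c].mean()>165 else '.') for c in range(228,300)))"
```

```text
t 36.73 q [0.953, 1.032, -0.255, 0.69, -0.155, 1.908, 0.867]
p [ 502.8 -492.9  245.1] F [ 0.3  0.2 -0.1] op 50.0 gf 0.0
z [-0.068  0.56  -0.826] yang 6.7
165 ......................#########################################.........
166 ......................#################################.######..........
167 ......................####################################..............
168 .......................##############################...................
169 .......................#########################........................
170 .......................####################.............................
171 ........................##############..................................
172 ........................#########.......................................
173 .........................###............................................
174 ........................................................................
175 .............yy.........................................................
176 ........yyyyyyy.........................................................
177 ...yyyyyyyyyy.....
[... 2742 characters left out ...]
.......
213 ..............yyy......................................yyyy.............
214 ...............yy.......................................................
215 ...............yyy......................................................
216 ...............yyy......................................................
217 ...............yyy......................................................
218 ................yy......................................................
219 ................yyy....yyyyyyy..........................................
220 ................yyyyyyyyyyyy............................................
221 .................yyyyyy.................................................
```

```bash
python3 -c "
from h import *
s=dict(np.load('side14.npz'));f=dict(np.load('top14.npz'))
for g,(r0,r1,c0,c1) in((s,(170,218,228,296)),(f,(204,226,204,262))):
  h=cv2.cvtColor(g['img'],cv2.COLOR_BGR2HSV);V=g['img'].max(2)
  for r in range(r0,r1): print(r,''.join('B' if h[r,c,1]>110 and 95<h[r,c,0]<130 else('b' if (h[r,c,0]<=17 or h[r,c,0]>170) and h[r,c,1]>80 else 'y' if 17<h[r,c,0]<35 and h[r,c,1]>90 else '#' if V[r,c]>135 else '-' if V[r,c]>80 else '.') for c in range(c0,c1)))
  print(g['img'][195,262] )"; python3 pose.py top14.npz 2>&1|head -1
```

```text
170 #################-----###########################---------------####
171 ##################-----#####################--------------------####
172 ##################-----#################------------------------####
173 ##################------###########-----------------------------####
174 ###################-----######----------------------------------####
175 #############yy####---------------------------------------------####
176 ########yyyyyyy#####-------------------------------------------#####
177 ###yyyyyyyyyy#######-----------------------------------------#######
178 ###yyyyy#############-----------------------------------############
179 ###yyy###########BBBBB-----------------------------#################
180 ####yy#######BBBBBBBBB-----------------------#B#####################
181 ####yy######BBBBBBBBBB---------------------BBBBB####################
182 ####yyy#####BBBBBBBBBBB------------------b-BBBBB####################
183 ####yyy######BBBBBBBBBB--------------------BBBBBB###################
184 #####yy#####-BBBBBBBBBBB-----bbb-----------BBBBBB###################
185 #
[... 3181 characters left out ...]
###-BBBBBBBBBBBBBBBBBBBBBBBBBBBBBBBBBBBBBBBBBBBBBB-..yy
217 -------BBBBBBBBBBBBBBBBBBBBBBBBBBBBBBBBBBBBBBBBBBBBBB..-yy
218 y#-----BBBBBBBBBBBBBBBBBBBBBBBBBBBBBBBBBBBBBBBBBBBBBB.--yy
219 y#--#--BBBBBBBBBBBBBBBBBBBBBBBBBBBBBBBBBBBBBBBBBBBBBB..--y
220 yy---#-BBBBBBBBBBBBBBBBBBBBBBBBBBBBBBBBBBBBBBBB---.-..---y
221 yy#-##-BBBBBBBBBBBBBBBBBBBBBB-BBB.---------..----..------y
222 yy#----BBBBBBBBBBB----------.--..--.---------------------y
223 yy##--------------------------------------------###yyyyyyy
224 yy#--#-##-------------------------------------#yyyyyyyyyyy
225 yy-#----#-------------------------------------#yyyyyyyyyyy
[165 172 176]
n 38 side: y at x -47.0 55.0 : [48.9 49.5] yaw 0.3 front x 54.8
```

Request:
{"name": "play_rows", "arguments": {
  "steps": "-25 -25 0 0;-25 -25 0 0;-25 -25 0 0;-25 -25 0 0;-25 -10 0 0;-25 0 0 0;-25 0 0 0;0 0 0 0"
}}

```text
t: 37.83
eef_pos: [318.3, -584.3, 231.6]
tcp_rot: [-1.786, -1.991, -0.536]
contact_force: [0.0, -0.4, -0.1]
opening: 50.1
grasp_force: 0.0
```

```bash
python3 st.py; python3 -c "
from h import *
s=shot('side','side15')
g=s;r0,r1,c0,c1=170,216,228,296
h=cv2.cvtColor(g['img'],cv2.COLOR_BGR2HSV);V=g['img'].max(2)
for r in range(r0,r1): print(r,''.join('B' if h[r,c,1]>110 and 95<h[r,c,0]<130 else('b' if (h[r,c,0]<=17 or h[r,c,0]>170) and h[r,c,1]>80 else 'y' if 17<h[r,c,0]<35 and h[r,c,1]>90 else '#' if V[r,c]>135 else '-' if V[r,c]>80 else '.') for c in range(c0,c1)))
t=np.radians(97.3);X=np.array([np.cos(t),np.sin(t),0]);Y=np.array([-X[1],X[0],0]);c=np.array([560,112.7,0])-2*X
for n,v in dict(cap=(-35,0,71),foot=(42,0,43),sh=(-17,0,64),mid=(0,0,58),wallS=(-64,-50,45),wallN=(-64,50,45),wallNb=(-64,50,0)).items(): print(n,proj(s,c+X*v[0]+Y*v[1]+[0,0,v[2]])[0].round(1).tolist())"
```

```text
t 37.83 q [1.17, 0.962, -0.15, 0.84, -0.11, 1.867, 1.155]
p [ 318.3 -584.3  231.6] F [ 0.  -0.4 -0.1] op 50.1 gf 0.0
z [-0.047  0.538 -0.842] yang 6.0
170 #################-----###########################---------------####
171 ##################-----#####################--------------------####
172 ##################-----################-------------------------####
173 ##################------##########------------------------------####
174 ###################-----#####-----------------------------------####
175 #############yy####---------------------------------------------####
176 ########yyyyyyy#####-------------------------------------------#####
177 ###yyyyyyyyyy#######-----------------------------------------#######
178 ###yyyyy############------------------------------------############
179 ###yyy###########BBBBB-----------------------------#################
180 ####yy#######BBBBBBBBB-----------------------#B#####################
181 ####yy######BBBBBBBBBB---------------------BBBBB####################
182 ####yyy#####BBBBBBBBBBB------------------b-BBBBB####################

[... 1848 characters left out ...]
-B--------------------------------------####yyy##
209 ##################-----------------------------------------#####yy##
210 ##################----------------------------------------#####yyyy#
211 ##################----------------------------------------#yyyyyyyy#
212 ##############yyy##------------------------------------yyyyyyyyy####
213 ##############yyy##------------------------------------yyyy#########
214 ##############yyy##----------------------------------------#########
215 ###############yyy##----------------------------------------########
cap [265.2, 187.1]
foot [258.1, 173.1]
sh [263.5, 183.8]
mid [261.9, 180.6]
wallS [286.6, 198.3]
wallN [249.0, 205.6]
wallNb [249.3, 216.3]
```

```bash
python3 -c "
from bench import robot
print(robot.hand_in())"
```

```text
the job is handed in; nothing more can be done
None
```

The job is handed in at about 38 s of the 67 s: the amber bottle lies in the sled's cradle, foot at the stop, and the sled sits inside the yellow marks, measured at roughly 2 mm from centre and under 1° off square, low end leading; the hand-in returned no verdict.

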